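# Put the canister away in the box it is parked on

### The job

The rectangular steel canister is parked on the lid of the bamboo box and belongs inside it: lift it off, stand it on the bare tabletop and let go, then swing the lid up until it stands open by itself. Take the canister again by its two short ends and lower it into the long empty compartment, all the way to the floor before you let go, and leave the lid open. Keep the canister upright throughout, and leave the dish, the spool and the pencil cup where they are.

Things in the scene. Friction and masses are not known exactly. Their poses are not given: they have to be found in the camera images.
- canister: closed rectangular stainless steel canister, 38 mm (its x) by 60 mm (its y) by 44 mm high, about 0.16 kg, with a flush lid that does not come off; at the start it stands on the box's lid between two raised rails which leave 5 to 11 mm beyond its short ends, so there it can only be held across its 38 mm width. Origin: centre of its underside; z up
- box: bamboo box fixed to the table, 150 mm (x) by 146 mm (y), walls 8 mm thick and 58 mm high. Its front (-x) compartment is empty, 50 mm (x) by 130 mm (y) and 52 mm deep: too narrow for fingers on the canister's long sides, with room at its short ends. Its back (+x) compartment is full of thread spools. The lid is hinged along the back (+x) edge. Origin: centre of the underside; z up
- compartment (a point): centre of the floor of the empty front compartment, 6 mm above the table; axes as the box's
- clear_patch (a point): middle of a patch of bare tabletop, about 130 mm across, in front of the box; axes as the box's
- lid (a joint): lid angle: 0 shut, 1.57 standing upright, 1.9 at its stop leaning back. A stiff hinge: it stays where it is left. The lid is 150 by 150 mm, 8 mm thick, its top face 67 mm above the table when shut; two rails 8 mm thick and 30 mm high run front to back on it, inner faces 76 mm apart
- lid_tab (a point): centre of the lid's tab: a short round bar parallel to the hinge, 26 mm long and 14 mm thick, on the middle of the lid's front edge, its centre 28 mm beyond the edge, on a neck 12 mm wide, 178 mm from the hinge axis and 63 mm above the table when shut. Pinched over its two flat ends it can turn between the fingers as the lid swings. Axes as the lid's: y along the hinge
- lid_hinge (a point): middle of the lid's hinge axis, 63 mm above the table; y along the axis
- dish: white ceramic dish, 110 mm across and 24 mm high, behind the hinge side of the box; to be left alone. Origin: centre of the underside
- spool: small wooden spool, 32 mm across and 40 mm high, standing beside the box; to be left alone. Origin: centre of the underside
- pencil_cup: clear acrylic pencil cup with pencils, 76 mm across, cup 95 mm and pencils 160 mm high, off to the robot's right; to be left alone. Origin: centre of the underside
There are look-alikes about, which are no part of the job. Of the things like the canister, leave any that is red; of the rest the larger one is meant. What is shaped like the box but pink or purple is not meant.

How it is judged:
By the outcome, as a careful person would: the job done as asked, in the order asked, and still so for the second after the job is handed in, with the robot touching nothing.
It also fails if it takes over 66 s, if anything falls off the work surface, if the arm or the gripper's body presses on something with over 40 N, if the wrist force passes 120 N, or if a joint passes its speed limit or range.

### The arm

A 7-joint arm with a two-finger parallel gripper is mounted at the origin on the work surface. World frame = base frame: x ahead of the robot, y to its left, z up, the work surface at z = 0. Lengths are in m, angles in rad, forces in N, time in s.
With the tool pointing down it reaches from about 0.4 to 0.85 m from the base axis. Payload 6.9 kg.
Tool frame: the origin (TCP) lies midway between the tips of the shut fingers; the grasp point (between the pads) lies behind it (ctrl.pinch_z is the z of the grasp point in the tool frame, in m); z points along the fingers, y is the direction in which the jaws open and shut (so a half turn about z gives the same grasp; the last joint's range is limited). The gripper opens to 85 mm and grips with 20 to 120 N. Pads are 22 mm wide; open, the fingers measure 114 mm over their backs; the gripper's body (76 mm by 85 mm) begins 54 mm behind the grasp point. The pads swing forward as they close: fully open they stand 13 mm farther back than shut.
Start: joints at [1.3, 0.507, -0.238, 1.5, 0.126, 1.149, -0.155], TCP at [0.229, -0.581, 0.231] pointing down, gripper open.
Joint ranges: [-3.08, 3.08], [-0.24, 2.05], [-1.43, 1.35], [0, 2.5], [-1.52, 4.66], [0.17, 1.96], [-2.89, 2.89]. Speed limits (rad/s): [2.39, 2.39, 3.14, 3.14, 3.14, 3.14, 3.14].

### API

Orientations are given as a unit quaternion [w, x, y, z].
In Python, from station import ctrl, get_state, vision, ticket, models gives the robot as it stands. Calls block until the motion is done:
- ctrl.movep(position, orientation): joint-space move of the TCP to a pose.
- ctrl.movel(position, frame=None, max_speed=0.15): straight line of the TCP; frame=None keeps the orientation; max_speed is the mean speed in m/s.
- ctrl.set_joints(angles): joint-space move.
- ctrl.ungrasp() and ctrl.close_gripper(force=None): open the fingers fully, or close them until they stop; force is the grip in N (None keeps the last).
- ctrl.pause(seconds).
- ctrl.ik(position, orientation): joint angles nearest the present ones, or None.
- get_state(): the state.
- vision.grab_frame(name): name is "scene" or "top" or "wrist"; returns (picture, depth): 384x512x3 uint8, blue, green, red; 384x512 float32, m along the optical axis (not along the pixel's ray), 0 where there is no reading.
- vision.camera_info(name): a dict with "mtx" (3x3 intrinsics, pixels), "R" (3x3) and "t" (3): a world point X has camera coordinates R X + t; the wrist camera has in their place "hand_eye" (4x4, takes a point from camera to tool coordinates, whose origin is the TCP and whose axes are the flange's). Camera axes: x right, y down, z forward; pixel columns grow to the right and rows downward; lengths in m; the calibration is good to about 2 mm. A picture is of the moment at which its call begins: read the wrist's pose just before it. camera_info takes no time and is no camera call.
A pose or a line that the arm cannot do raises ctrl.Unreachable and nothing moves.
- ticket.close_job(): hands the job in, once; it reports no verdict.
Trained networks look in the newest picture that a camera, given by its name, has taken for a name from the list of things; names that differ only in an ending like _2 or _b are one class to them, and where a whole thing is asked for, a point or a joint stands for the part that bears it (a point fixed in the world has none). Each returns a list of dicts, best first, with "p" (0 to 1); they miss things now and then, are a little off and sometimes report something else, mostly with a low value. They report only what shows in the picture. A call takes as long as a camera call. They do not tell look-alikes from the thing itself.
- models.recognise(camera, target): "point" ([column, row] in pixels, amid what is visible of it).
- models.masks_of(camera, target): "mask" (384x512 bool, what is visible of it) and "point" ([column, row] in pixels, amid what is visible of it).
The state is a dict: "time": time; "qpos": joint angles; "qd": joint speeds; "tau": joint torques, N m; "tcp_pos": TCP position; "eef_rot": TCP orientation; "contact_force": force on the tool from outside, world axes, zero at the start; "wrist_torque": the same for the moment, N m; "width": finger opening in m.
Only numpy, scipy, OpenCV 4.12 (cv2) and the standard library are available. Lean on these libraries where they do the work, as an engineer would, in place of code of your own. Each camera call takes 0.05 s, during which the arm holds its last target. There are 200 camera calls.

## Working session

There is one attempt and no reset: what is moved stays moved. The work goes in short steps, each a Python script; the robot and the scene stay as the last script left them, time stands still between calls to the robot, and variables do not carry over. Pictures are saved under pics/ and viewed, about 8 in all and at most 12, crops included, and the job is handed in when it is done.

```bash
ls; mkdir -p pics
cat > h.py <<'E'
import numpy as np, cv2
from station import ctrl, get_state, vision, ticket, models
from scipy.spatial.transform import Rotation as Ro
def cloud(name):
    s=get_state(); img,d=vision.grab_frame(name); ci=vision.camera_info(name)
    v,u=np.mgrid[:384,:512]; K=np.array(ci["mtx"])
    P=np.stack([(u-K[0,2])/K[0,0]*d,(v-K[1,2])/K[1,1]*d,d],-1)
    if "hand_eye" in ci:
        H=np.array(ci["hand_eye"]); w=np.array(s["eef_rot"]); R=Ro.from_quat(w[[1,2,3,0]]).as_matrix()
        P=(P@H[:3,:3].T+H[:3,3])@R.T+np.array(s["tcp_pos"])
    else: P=(P-np.array(ci["t"]))@np.array(ci["R"])
    P[d==0]=np.nan
    return img,P
E
python3 - <<'E'
from h import *
print(get_state(), ctrl.pinch_z)
ims=[]
for c in("scene","top"):
    im,P=cloud(c); cv2.imwrite(f"pics/{c}_raw.png",im); np.save(f"/tmp/{c}.npy",P); ims.append(im)
    ci=vision.camera_info(c); print(c,-np.array(ci["R"]).T@np.array(ci["t"]))
    for t in("canister","box","lid","lid_tab","dish","spool","pencil_cup"):
        for r in models.masks_of(c,t)[:4]:
            q=P[r["mask"]]; q=q[~np.isnan(q[:,0])]
            print(c,t,round(r["p"],2),np.round(r["point"]),r["mask"].sum(),np.round(np.median(q,0),3) if len(q) else None, np.round(np.percentile(q,[2,98],axis=0),3).tolist() if len(q) else '')
cv2.imwrite("pics/a.png",cv2.resize(np.vstack(ims),(800,1200))[:600]);cv2.imwrite("pics/b.png",cv2.resize(np.vstack(ims),(800,1200))[600:])
E
```

```text
pics
{'time': 0.0, 'qpos': array([ 1.30049131,  0.50835021, -0.23750105,  1.50114455,  0.12569219,
        1.14886709, -0.15480801]), 'qd': array([-0.00106116,  0.00130744,  0.00194949, -0.00110098,  0.00179723,
       -0.00232062, -0.00064507]), 'tau': array([ 9.54799943e-04, -6.20589066e+01, -2.18709178e+00, -2.49648571e+01,
        1.24761538e-02,  1.20422986e-02,  5.13094164e-06]), 'tcp_pos': array([ 0.22912462, -0.5809514 ,  0.2304171 ]), 'eef_rot': array([-8.72179376e-04,  9.82399058e-01,  1.86792124e-01, -1.82627601e-04]), 'contact_force': array([ 0.57992713, -0.64000417, -1.25972432]), 'wrist_torque': array([-0.02351415, -0.01259069,  0.03006993]), 'width': 0.08596055591030657} -0.0187
scene [0.93923697 0.74895361 0.98951161]
scene canister 0.97 [266. 246.] 539 [0.545 0.125 0.106] [[0.513, 0.097, 0.07], [0.571, 0.138, 0.111]]
scene canister 0.75 [272. 218.] 325 [ 0.451 -0.002  0.04 ] [[0.426, -0.043, 0.005], [0.472, 0.014, 0.046]]
scene canister 0.64 [210. 291.] 246 [0.698 0.131 0.025] [[0.675, 0.112, 0.003], [0.716, 0.144, 0.03]]
scene box 0.79 [234. 173.] 2619 [ 0.452 -0.19
[... 2024 characters left out ...]

top lid 0.62 [198. 175.] 1664 [0.54  0.152 0.068] [[0.468, 0.058, 0.06], [0.62, 0.221, 0.101]]
top lid 0.21 [144. 174.] 682 [0.565 0.342 0.015] [[0.516, 0.294, 0.002], [0.61, 0.386, 0.028]]
top lid_tab 0.75 [155. 277.] 2156 [0.205 0.292 0.069] [[0.127, 0.207, 0.033], [0.288, 0.376, 0.1]]
top lid_tab 0.74 [307. 200.] 1961 [ 0.439 -0.229  0.068] [[0.365, -0.313, 0.059], [0.518, -0.149, 0.101]]
top lid_tab 0.69 [197. 174.] 1693 [0.539 0.149 0.068] [[0.466, 0.057, 0.06], [0.618, 0.221, 0.101]]
top dish 0.89 [144. 172.] 716 [0.564 0.341 0.015] [[0.516, 0.289, 0.001], [0.609, 0.387, 0.029]]
top pencil_cup 0.83 [374. 206.] 499 [ 0.416 -0.453  0.054] [[0.382, -0.486, 0.001], [0.451, -0.414, 0.153]]
```

View pics/a.png

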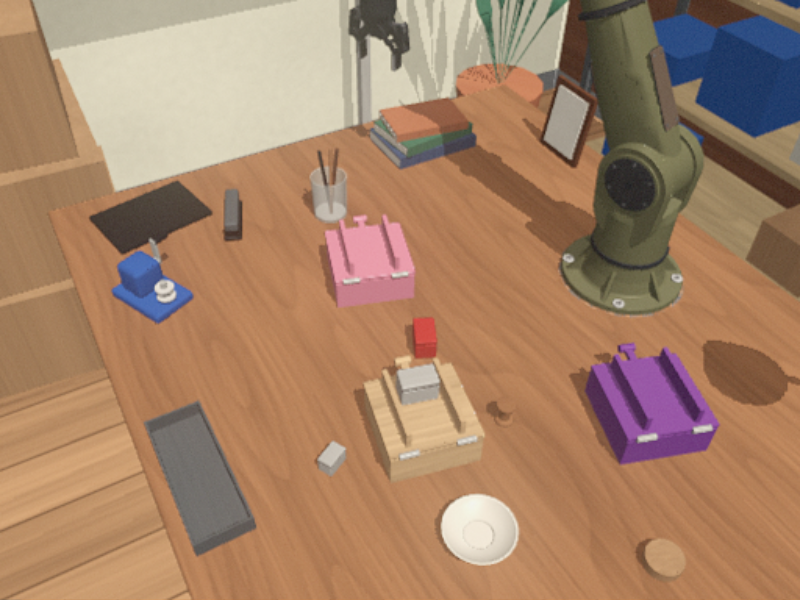

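View pics/b.png

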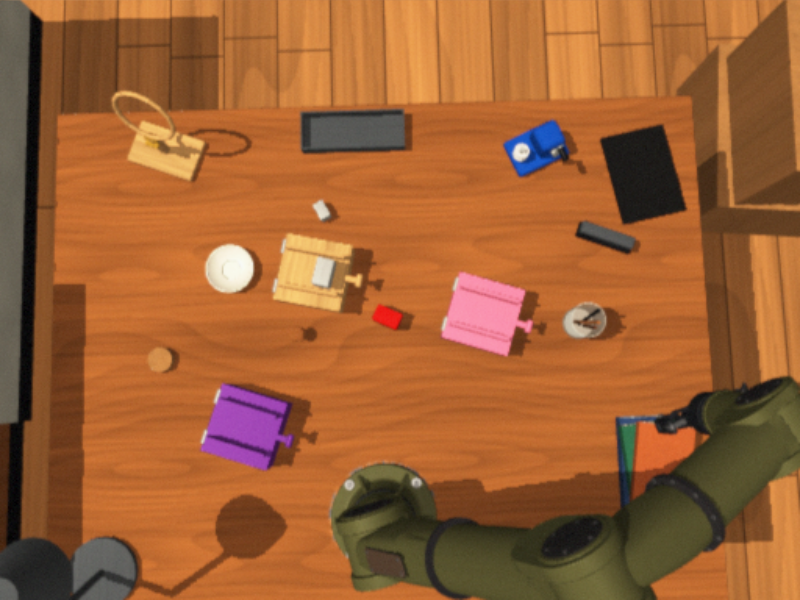

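The scene view (800×600) shows the bamboo box at about (425,415), with the grey canister on its lid at (418,383) and the tab at (403,363). The hinge clips are on the dish side (+y). The red look-alike is at (425,337) and a smaller grey one at (332,457). The top view agrees, with the box at (315,272). Next I'll get the yaws and look from the wrist camera.

```bash
cat >> h.py <<'E'
def rect(P,m,z0,z1):
    q=P[m]; q=q[(q[:,2]>z0)&(q[:,2]<z1)]
    (c,s,a)=cv2.minAreaRect((q[:,:2]*1000).astype(np.float32)); return np.round(c,1),np.round(s,1),round(a,1),len(q),round(float(np.median(q[:,2])),4)
def down(yaw): q=(Ro.from_euler('z',yaw)*Ro.from_euler('x',np.pi)).as_quat(); return [q[3],q[0],q[1],q[2]]
def st(): 
    s=get_state(); print("t",round(s["time"],2),"tcp",np.round(s["tcp_pos"],4),"w",round(s["width"],4),"F",np.round(s["contact_force"],1))
E
python3 - <<'E'
from h import *
for c in("scene","top"):
    P=np.load(f"/tmp/{c}.npy"); 
    m=(P[...,0]>.44)&(P[...,0]<.66)&(P[...,1]>.02)&(P[...,1]<.25)
    for z in((.055,.08),(.085,.1),(.104,.125),): print(c,z,rect(P,m,*z))
ctrl.movep([.54,.06,.36],down(-0.15)); st()
im,P=cloud("wrist"); cv2.imwrite("pics/w1.png",im); np.save("/tmp/w1.npy",P)
print(vision.camera_info("wrist")["hand_eye"])
m=(P[...,0]>.44)&(P[...,0]<.66)&(P[...,1]>.0)&(P[...,1]<.25)
for z in((.045,.08),(.085,.102),(.104,.125),): print(z,rect(P,m,*z))
for r in models.masks_of("wrist","canister")[:2]: print(r["p"],r["point"],rect(P,r["mask"],.09,.13))
E
```

```text
scene (0.055, 0.08) (array([542.7, 128.8]), array([190.5, 150.7]), 77.6, 2434, 0.065)
scene (0.085, 0.1) (array([545.1, 141.2]), array([131.7,  93.6]), 77.4, 515, 0.0939)
scene (0.104, 0.125) (array([538.9, 115.7]), array([40.4, 60.8]), 75.4, 321, 0.1087)
top (0.055, 0.08) (array([538.9, 128.3]), array([190.3, 150.8]), 77.1, 1504, 0.0677)
top (0.085, 0.1) (array([542.1, 141.8]), array([128.4,  92.9]), 77.9, 180, 0.0956)
top (0.104, 0.125) (array([535.1, 140. ]), array([110.4,  72.4]), 77.4, 209, 0.1111)
t 3.37 tcp [0.5402 0.059  0.3597] w 0.0857 F [ 0.2 -0.2  0.4]
[[ 8.39341250e-04 -9.59118546e-01 -2.83003374e-01  7.34098541e-02]
 [ 9.99999637e-01  8.46836141e-04  9.58458434e-05  1.09743323e-03]
 [ 1.47729959e-04 -2.83003352e-01  9.59118909e-01 -1.43082001e-01]
 [ 0.00000000e+00  0.00000000e+00  0.00000000e+00  1.00000000e+00]]
(0.045, 0.08) (array([536.4, 101.1]), array([236.2, 150.3]), 77.6, 6772, 0.0673)
(0.085, 0.102) (array([544.7, 138.6]), array([130.1,  92.3]), 77.7, 1306, 0.097)
(0.104, 0.125) (array([538.1, 111.5]), array([38., 60.]), 75.0, 1092, 0.1111)
0.96 [226.6, 159.9] (array([538.2, 111.4]), array([38.1, 60.2]), 75.2, 1147, 0.1111)
0.85 [204.7, 55.2] (array([0., 0.]), array([0., 0.]), 0.0, 0, nan)
  return _methods._mean(a, axis=axis, dtype=dtype,
  ret = ret.dtype.type(ret / rcount)
```

View pics/w1.png

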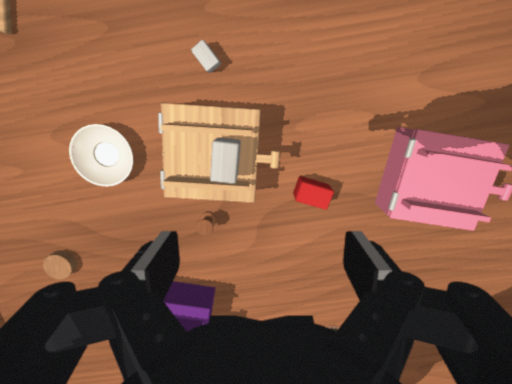

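The wrist view shows the canister at (226,160), the tab at (270,159), the spool at (208,220) and the dish at (102,155). The canister measures 38×60 mm with its top at 111 mm, which matches the spec. All three views agree on the yaw. I'll lift it now, after checking reach for the later moves.

Run:
```python
from h import *
for y in (1.13+.225,-1.787):
    for p in ([.524,.043,.05],[.562,.217,.225],[.562,.23,.3],[.55,-.045,.012],[.536,.1,.02]):
        q=ctrl.ik(p,down(y)); print(round(y,2),p,None if q is None else np.round(q,2))
Y=np.radians(75.1)-np.pi/2; o=down(Y); c=[.5383,.1118]
ctrl.movep(c+[.17],o); ctrl.movel(c+[.077],max_speed=.12); st()
ctrl.close_gripper(40); st()
ctrl.movel(c+[.19],max_speed=.12); st()
ctrl.movel([.55,-.045,.12]); ctrl.movel([.55,-.045,.018],max_speed=.1); st()
cv2.imwrite("pics/s2.png",vision.grab_frame("scene")[0][120:330,150:430])
```

```text
1.35 [0.524, 0.043, 0.05] [ 0.43  0.72 -0.89  1.98  0.77  0.83 -1.12]
1.35 [0.562, 0.217, 0.225] [ 0.19  0.65 -1.06  1.57  0.58  1.28 -1.18]
1.35 [0.562, 0.23, 0.3] [ 0.17  0.6  -1.1   1.42  0.54  1.44 -1.14]
1.35 [0.55, -0.045, 0.012] [ 0.55  0.8  -0.84  1.93  0.84  0.8  -0.99]
1.35 [0.536, 0.1, 0.02] [ 0.28  0.78 -0.83  1.95  0.81  0.8  -1.24]
-1.79 [0.524, 0.043, 0.05] [-0.56  0.68  0.69  1.99 -0.66  0.71 -2.81]
-1.79 [0.562, 0.217, 0.225] [ 0.25  0.72 -1.23  1.57  0.69  1.35  1.87]
-1.79 [0.562, 0.23, 0.3] [ 0.21  0.65 -1.23  1.42  0.61  1.48  1.93]
-1.79 [0.55, -0.045, 0.012] [-0.31  0.74  0.55  1.95 -0.64  0.64 -2.7 ]
-1.79 [0.536, 0.1, 0.02] [-0.65  0.76  0.69  1.96 -0.75  0.7  -2.85]
t 5.2 tcp [0.5389 0.112  0.0778] w 0.0856 F [-0.5 -0.   0.7]
t 5.7 tcp [0.5385 0.1119 0.0775] w 0.0373 F [-0.9 -0.1  5.5]
t 6.79 tcp [0.5379 0.1115 0.1892] w 0.0371 F [-0.1  0.1 -1.5]
t 9.26 tcp [ 0.5505 -0.0449  0.0186] w 0.0379 F [-0.7  0.1 -0.2]
```

View pics/s2.png

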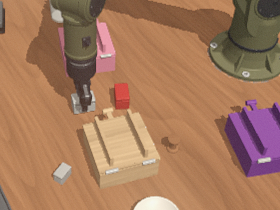

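The canister is held upright at about (85,100) in the crop and is clear of the red one. I'll set it down, release it, and look at the tab from close.

Run:
```python
from h import *
for z in (.012,.011,.010,.009,.008):
    ctrl.movel([.55,-.045,z],max_speed=.03); F=get_state()["contact_force"][2]; print(z,round(F,1))
    if F>2: break
ctrl.ungrasp(); st(); ctrl.movel([.55,-.045,.14],max_speed=.2)
# wrist cam offset: along tool x ; view box and tab
ctrl.movep([.465,.06,.26],down(-.2164)); st()
im,P=cloud("wrist"); cv2.imwrite("pics/w3.png",im); np.save("/tmp/w3.npy",P)
u=np.array([np.cos(np.radians(77.6)),np.sin(np.radians(77.6))]);v=np.array([-u[1],u[0]])
B=np.array([.5455,.1415]); a=(P[...,:2]-B)@u; b=(P[...,:2]-B)@v
m=(a<-.09)&(a>-.13)&(abs(b)<.03); print("tab",rect(P,m,.05,.08))
m=(a<.12)&(a>-.13)&(abs(b)<.1); print("lid",rect(P,m,.05,.08)); print("rails",rect(P,m,.088,.102))
m=(P[...,0]>.49)&(P[...,0]<.62)&(P[...,1]>-.1)&(P[...,1]<.01); print("can",rect(P,m,.035,.055))
```

```text
0.012 0.1
0.011 -1.7
0.01 5.2
t 10.69 tcp [ 0.55   -0.045   0.0099] w 0.0856 F [ 0.9 -0.3  0.2]
t 12.24 tcp [0.4653 0.0584 0.2588] w 0.0853 F [0.9 0.1 0.8]
tab (array([523.3,  42.4]), array([22.3, 25. ]), 77.6, 361, 0.0685)
lid (array([541.1, 124. ]), array([189.4, 149. ]), 77.6, 15460, 0.0674)
rails (array([544.4, 138.9]), array([130.5,  91.9]), 77.6, 2225, 0.0973)
can (array([549.4, -46.4]), array([38.4, 60.2]), 75.0, 1696, 0.0442)
```

View pics/w3.png

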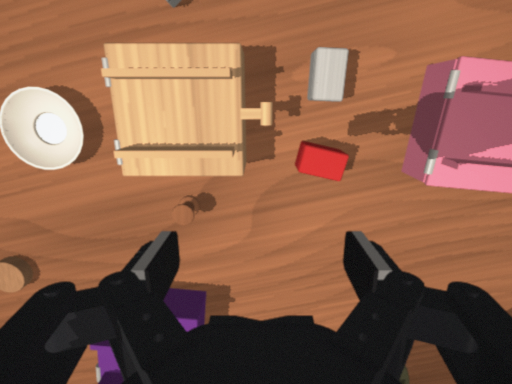

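The wrist view shows the canister standing free at (328,75) and the tab at (266,114). The tab centre comes to about (0.5227, 0.0396), and I've nudged y by +1.3 mm because the canister readback was that much low. Next I'll pinch the tab and swing the lid.

```bash
cat >> h.py <<'E'
th0=np.radians(77.6); U=np.array([np.cos(th0),np.sin(th0),0]); V=np.array([-U[1],U[0],0]); YL=th0
TAB=np.array([.5227,.0396,.063]); HG=TAB+.178*U
def arc(t,r=.178): return HG+r*(-np.cos(t)*U+np.sin(t)*np.array([0,0,1]))
E
python3 - <<'E'
from h import *
o=down(YL); g=np.array([0,0,-.0187])
for t in np.linspace(0,1.75,6): assert ctrl.ik(arc(t)+g,o) is not None,t
ctrl.movep(TAB+[0,0,.09],o); ctrl.movel(TAB+g,max_speed=.12); st()
ctrl.close_gripper(50); st()
for t in np.arange(.125,1.751,.125):
    ctrl.movel(arc(t)+g,max_speed=.1); s=get_state(); F=s["contact_force"]
    print(round(t,2),round(s["time"],2),np.round(F,1),round(s["width"],4))
    if np.linalg.norm(F)>40: print("STOP");break
cv2.imwrite("pics/s4.png",vision.grab_frame("scene")[0][100:340,130:450])
E
```

```text
t 14.49 tcp [0.5231 0.0399 0.0449] w 0.0856 F [ 0.3 -0.1 -0.1]
t 15.07 tcp [0.521  0.0399 0.0447] w 0.0249 F [-6.   0.   9.4]
0.12 15.45 [-5.1  3.1 -0.9] 0.0249
0.25 15.82 [-6.1  2.9 -0.8] 0.025
0.38 16.2 [-7.7  1.5 -0.5] 0.025
0.5 16.57 [-7.8  1.4  0.7] 0.0248
0.62 16.95 [-8.9  1.6  0.7] 0.025
0.75 17.32 [-9.   1.  -0.8] 0.0245
0.88 17.7 [-7.5  1.8  0.5] 0.0249
1.0 18.07 [-7.1  1.5  0.9] 0.0242
1.12 18.45 [-7.2  1.   0.4] 0.0246
1.25 18.82 [-5.9  2.3  0.1] 0.025
1.38 19.2 [-6.5  2.4  0.1] 0.0245
1.5 19.57 [-6.9  2.3 -0.2] 0.0246
1.62 19.95 [-6.1  3.1 -1.9] 0.0246
1.75 20.32 [-6.1  2.  -1.3] 0.0248
```

View pics/s4.png

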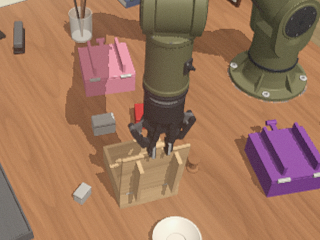

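The lid is up at about 1.75 rad at crop pixel (155,170), with low forces. I'll release it and look at the compartment and the canister.

Run:
```python
from h import *
ctrl.ungrasp(); st(); s=get_state()["tcp_pos"]
ctrl.movel(np.array(s)+[0,0,.09],max_speed=.2)
ctrl.movep([.535,.03,.28],down(YL)); st()
im,P=cloud("wrist"); cv2.imwrite("pics/w5.png",im); np.save("/tmp/w5.npy",P)
a=(P[...,:2]-HG[:2])@U[:2]; b=(P[...,:2]-HG[:2])@V[:2]; z=P[...,2]
m=(P[...,0]>.49)&(P[...,0]<.62)&(P[...,1]>-.1)&(P[...,1]<.01); print("can",rect(P,m,.035,.055))
m=(abs(b)<.085)&(a>-.16)&(a<-.06); print("floor",rect(P,m,-.002,.02)); print("rim", rect(P,(abs(b)<.085)&(a>-.17)&(a<.02),.054,.063))
for bb in (-.04,0,.04):
    k=(abs(b-bb)<.004)&(a>-.18)&(a<.02)&(z>.054)&(z<.063); A=np.sort(a[k]); print(bb,"rim a:",np.round(A[[0,-1]],4), [ (round(A[i],4),round(A[i+1],4)) for i in np.where(np.diff(A)>.01)[0]])
    k=(abs(b-bb)<.004)&(a>-.18)&(a<-.06)&(z<.012); A=np.sort(a[k]); print("floor a",[ (round(A[i],4),round(A[i+1],4)) for i in np.where(np.diff(A)>.004)[0]],A[-1])
k=(abs(a+.117)<.01)&(abs(b)<.085)&(z>.054)&(z<.063);B=np.sort(b[k]);print("b",B[[0,-1]],[ (round(B[i],4),round(B[i+1],4)) for i in np.where(np.diff(B)>.01)[0]])
k=(abs(b)<.07)&(z>.1)&(z<.26); p=np.polyfit(z[k],a[k],1); print("lid slope ang",np.pi/2+np.arctan(p[0]),k.sum())
```

```text
t 20.99 tcp [0.5679 0.2444 0.2195] w 0.0857 F [-0.4  0.3  0.2]
t 22.48 tcp [0.535  0.0311 0.2799] w 0.0853 F [-0.2  1.   0.1]
can (array([550.2, -44.4]), array([37.8, 59.9]), 75.4, 1044, 0.0442)
floor (array([537.4, 106.2]), array([ 99.4, 169.9]), 77.7, 5332, 0.0064)
rim (array([544.8, 138.8]), array([148.2, 146.5]), 77.7, 4083, 0.0583)
-0.04 rim a: [-0.1504 -0.0045] [(np.float64(-0.1426), np.float64(-0.092)), (np.float64(-0.0849), np.float64(-0.0088))]
floor a [(np.float64(-0.1576), np.float64(-0.1425)), (np.float64(-0.0929), np.float64(-0.0799))] -0.061026898964805974
0 rim a: [-0.1504 -0.0026] [(np.float64(-0.1427), np.float64(-0.0921)), (np.float64(-0.0849), np.float64(-0.0089))]
floor a [(np.float64(-0.1578), np.float64(-0.1425)), (np.float64(-0.093), np.float64(-0.0799))] -0.06216957134277449
0.04 rim a: [-0.1506 -0.0045] [(np.float64(-0.1427), np.float64(-0.0921)), (np.float64(-0.085), np.float64(-0.009))]
floor a [(np.float64(-0.1578), np.float64(-0.1425)), (np.float64(-0.0931), np.float64(-0.0799))] -0.06207230615029566
b [-0.07348019  0.07244432] [(np.float64(-0.0652), np.float64(0.0643))]Traceback (most recent call last):
  File "<stdin>", line 13, in <module>
    raise TypeError("expected non-empty vector for x")
TypeError: expected non-empty vector for x
```

View pics/w5.png

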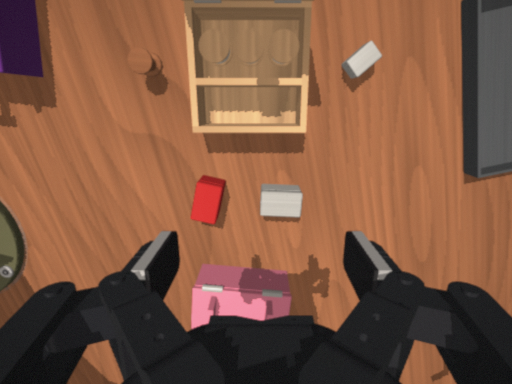

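The wrist view shows the open compartment at (248,105) and the canister at (281,201). The inner span is 50.5×129.5 mm and the floor is at z=6 mm, both matching the spec. I'll take the canister by its short ends and lower it in.

Run:
```python
from h import *
c=np.array([.5501,-.0447]); yc=np.radians(75.2); C=HG[:2]-.1173*U[:2]-.0005*V[:2]; print(C)
ctrl.movep([*c,.11],down(yc)); ctrl.movel([*c,.014],max_speed=.12); st()
ctrl.close_gripper(40); st(); zg=get_state()["tcp_pos"][2]
ctrl.movel([*c,.13],max_speed=.12); st()
ctrl.movep([*C,.13],down(YL)); st()
im,P=cloud("wrist"); cv2.imwrite("pics/w6.png",im)
ctrl.movel([*C,.075],max_speed=.08); st()
cv2.imwrite("pics/s6.png",cv2.resize(vision.grab_frame("scene")[0][130:330,170:370],(600,600)))
```

```text
[0.53622277 0.09877664]
t 24.25 tcp [ 0.5506 -0.0444  0.0147] w 0.0852 F [-0.   0.7  0.6]
t 24.61 tcp [ 0.5505 -0.0447  0.0148] w 0.0592 F [-1.6 -0.5  6.5]
t 25.73 tcp [ 0.5496 -0.0449  0.1293] w 0.0594 F [-0.  -0.6 -0.7]
t 26.36 tcp [0.5358 0.0992 0.1294] w 0.0592 F [ 0.  -0.1 -1.1]
t 27.24 tcp [0.5364 0.0991 0.0752] w 0.0593 F [ 0.1  0.3 -2.1]
```

View pics/w6.png

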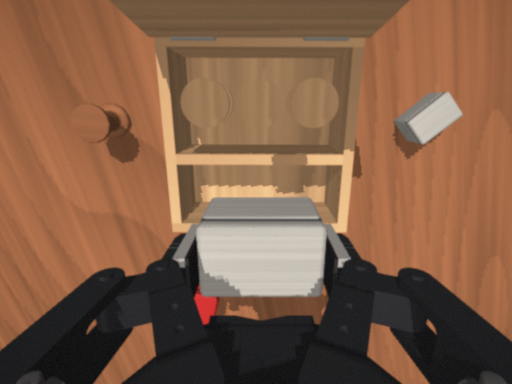

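View pics/s6.png

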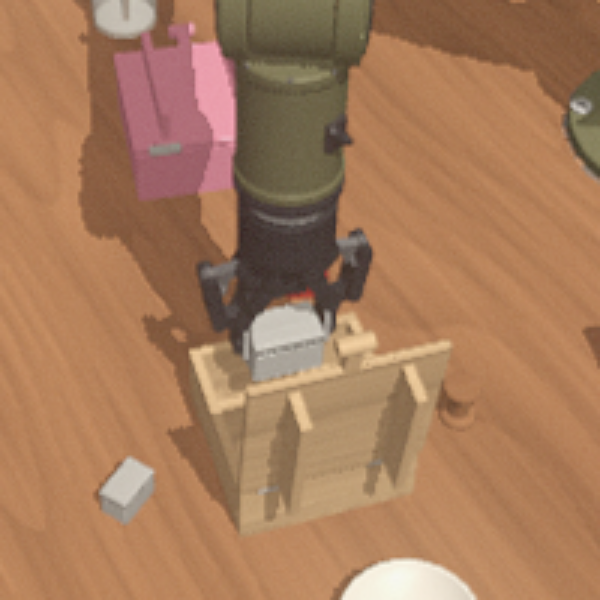

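The canister is level and square with the box, held by its short ends above the compartment: (262,255) in the wrist view, (285,340) in the scene crop. The lid is standing open. I'll lower it with force checks.

Run:
```python
from h import *
C=HG[:2]-.1173*U[:2]-.0005*V[:2]
ok=False
for z in (.06,.05,.04,.03,.025,.022,.021,.020,.019,.018):
    ctrl.movel([*C,z],max_speed=.06); s=get_state(); F=s["contact_force"]; print(z,np.round(s["tcp_pos"],4),np.round(F,1))
    if np.linalg.norm(F)>6 and z>.0225: print("blocked"); break
    if z<.0225 and F[2]>3.5: ok=True; break
if ok:
    ctrl.ungrasp(); st(); ctrl.movel([*C,.13],max_speed=.12); ctrl.movep([.525,.01,.26],down(YL)); st()
    im,P=cloud("wrist"); cv2.imwrite("pics/w7.png",im)
    a=(P[...,:2]-HG[:2])@U[:2]; b=(P[...,:2]-HG[:2])@V[:2]
    print("can top",rect(P,(abs(b)<.06)&(a>-.14)&(a<-.095),.035,.054))
    cv2.imwrite("pics/s7.png",cv2.resize(vision.grab_frame("scene")[0][130:370,170:410],(600,600)))
```

```text
0.06 [0.5359 0.0987 0.0596] [ 0.6 -0.3 -0.8]
0.05 [0.5359 0.0987 0.0495] [ 0.2  0.1 -1.3]
0.04 [0.5359 0.0987 0.0395] [-0.5  0.1 -1. ]
0.03 [0.5359 0.0987 0.0295] [ 0.1 -0.1 -1.6]
0.025 [0.536  0.0987 0.0247] [-0.5  0.5 -1.5]
0.022 [0.5362 0.0987 0.0219] [-0.6  0.3 -1.4]
0.021 [0.5362 0.0987 0.021 ] [ 0.3  0.7 -0.9]
0.02 [0.5363 0.0988 0.0208] [-1.9 -1.2  8.8]
t 30.02 tcp [0.5362 0.0988 0.0199] w 0.0853 F [-0.2 -0.1 -0.5]
t 31.77 tcp [0.5247 0.0099 0.2592] w 0.0855 F [ 0.1  0.2 -0.8]
can top (array([538.1,  97.3]), array([36.2, 60.1]), 77.6, 1642, 0.0503)
```

View pics/w7.png

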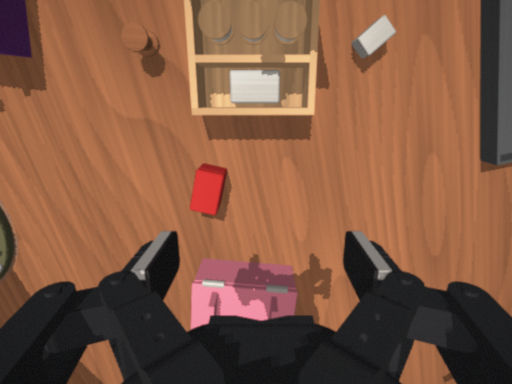

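View pics/s7.png

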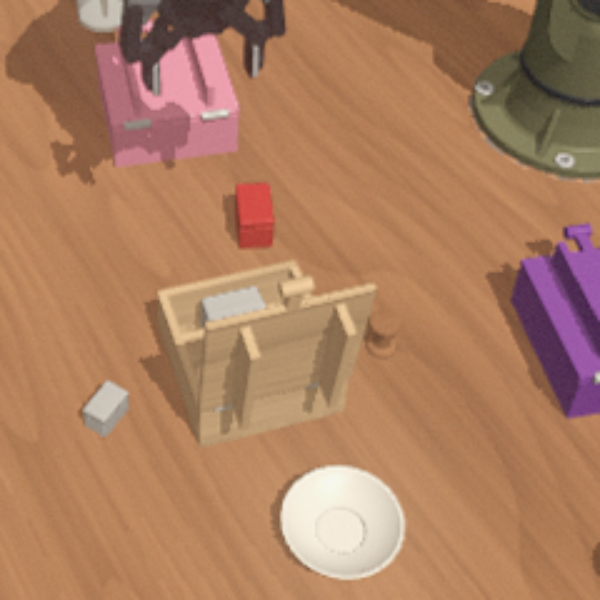

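The canister sits flat in the compartment at (255,86) in the wrist view. Its top is at 50.3 mm, which is the 6 mm floor plus 44 mm. The lid stands open, the dish and spool are undisturbed, and the gripper is clear. I'm handing the job in.

```bash
python3 -c "
from station import ticket; print(ticket.close_job())"
```

```text
the job is handed in; nothing more can be done
None
```

The job is done and handed in at about 32 s of the 66 s allowed. I lifted the canister off the lid by its 38 mm width, stood it on the bare table and let go. I then swung the lid by its tab to about 1.75 rad, took the canister by its short ends and lowered it to the compartment floor before releasing it.

**Last checks:**
- **Canister:** the floor contact read 8.8 N at the expected height. Its top is at 50.3 mm, against 50 mm expected, and it is square with the box.
- **Lid:** it is still standing open by itself in the last scene picture. I tried to measure its final angle from depth, but that failed because the camera saw no lid points. The 1.75 rad is therefore the commanded angle, confirmed only by eye.
- **Other things:** the dish and spool look untouched in the last pictures. The arm never worked near the pencil cup. I did not re-measure any of these three.
- **Forces:** they stayed under about 12 N in the readings I took.
- **Disagreement between views:** positions from the scene, top and wrist cameras differed by up to 4 mm. The tab was about 2 mm off sideways when I pinched it (6–9 N sideways during the swing), which did no harm.

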